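# Hang the locking plate on its stud

## Robot

A 6-joint arm with a two-finger parallel gripper is mounted at the origin on the work surface. World frame = base frame: x ahead of the robot, y to its left, z up, the work surface at z = 0. Lengths are in m, angles in degrees, forces in N, time in s.
With the tool pointing down it reaches from about 0.375 to 0.9 m from the base axis. Payload 3.1 kg.
Tool frame: the origin (TCP) lies at the very end of the fingers, on their centre line; the grasp point (between the pads) lies 19 mm behind it; z points along the fingers, y is the direction in which the jaws open and shut (so a half turn about z gives the same grasp; the last joint's range is limited). The gripper opens to 87 mm and grips with 3 to 60 N. Pads are 19 mm wide; open, the fingers measure 117 mm over their backs; the gripper's body (75 mm by 190 mm) begins 51 mm behind the grasp point.
Start: joints at [-80.701, 30.224, 82.088, -0, 67.689, -10.227], TCP at [0.209, -0.589, 0.202] pointing down, gripper open.
Joint ranges: [-176.69, 176.69], [-43.24, 126.21], [12.49, 139.97], [-82, 262], [0, 151.66], [-163.58, 163.58]. Speed limits (degrees/s): [159.86, 159.86, 180, 180, 180, 180].

## Interface

Orientations are given as a 3x3 rotation matrix whose columns are the frame's x, y, z axes.
In Python, from rig import bot gives the robot as it stands. The module is installed in compiled form; this text tells all that it offers.
- The arm moves only by the tool play_rows, never from a script. Its argument "targets" is a list of rows, each a list of 7 numbers: the closure, from 0 (fully open) to 1 (shut), then the shift along the world's x, y, z in m, then the turn, a rotation vector about the world's x, y, z in rad. A call has 1 to 12 rows; each row shifts and turns the commanded pose from where the row before left it; what a row does not reach is not made up. A row lasts 1/8 s, in which the tool goes at most 62.5 mm and 10.7 degrees, less where a joint would pass 70% of its speed; a pose out of reach is approached as far as the arm can. A call with a gripper value outside its range is refused whole. The fingers move at their own pace and stop on an object; the grip force is fixed at half the most. Time passes only in rows, so rows that do not move let the fingers close. It gives the time, the measured TCP pose, the force and the opening at its end, in the units of the state.
- bot.read_state(): the state, without advancing time (a new reading comes with each control period).
- bot.capture(name): name is "scene" or "top" or "wrist"; returns the picture (480x640x3 uint8, blue, green, red); there is no depth.
- bot.get_calibration(name): a dict with "fx", "fy", "cx", "cy" (pixels), "k1" (the pictures are not rectified: a ray, as slopes to the right and down, at radius r is drawn at 1 + k1 r^2 times it, then the intrinsics apply), "R" (3x3) and "t" (3): a world point X has camera coordinates R X + t. Camera axes: x right, y down, z forward; pixel columns grow to the right and rows downward; lengths in m; the calibration is good to about 2 mm. A picture is of the moment at which its call begins: read the wrist's pose just before it. get_calibration takes no time and is no camera call; for the wrist camera it gives the pose at the moment of the call.
- bot.hand_in(): hands the job in, once; it reports no verdict.
The state is a dict: "time_s": time; "joint_positions": joint angles; "qvel": joint speeds; "tau": joint torques, N m; "position": TCP position; "tcp_rot": TCP orientation; "force": force on the tool from outside, world axes, zero at the start; "moment": the same for the moment, N m; "opening": opening from 0.0 (shut) to 1.0 (fully open).
Only numpy, scipy, OpenCV 4.12 (cv2) and the standard library are available. Lean on these libraries where they do the work, as an engineer would, in place of code of your own. Each camera call takes 0.05 s, during which the arm holds its last target. There are 200 camera calls.

## Task

Lift the slotted steel locking plate out of the rack and hang it on the headed stud of the short post: slide its slot sideways over the stud, behind the head, let it down until the stud meets the pad in the notch, bed it with a steady downward push of about 14 N, and leave it hanging free and upright. The stud may be clamped a little above or below mid-range, so feel for it, never loading the post beyond 20 N; leave the plate with the closed hole, the crank handle and the archive box as they are.

Things in the scene. Friction and masses are not known exactly. Their poses are not given: they have to be found in the camera images.
- plate_grip (a point): Centre of the black grip block on top of the locking plate (block 14 mm along x, 44 along y, 32 high). This point is 162 mm above the plate's lower edge. Axes: x = the plate's thickness, y = along its width towards the slot's mouth, z up. The plate stands upright, its lower 42 mm in a loose pocket of the rack.
- plate_seat (a point): Point of the locking plate where the stud's axis lies when it hangs home: 72 mm below plate_grip, at y = 0, mid-thickness, 4 mm below the notch's top. The notch is 11 mm wide (y -5.5 to +5.5) and rises 12 mm from the upper edge of the slot, at the slot's closed end (end wall at y = -5.5 mm). Axes as plate_grip.
- nose_tip (a point): End of the upper lip of the plate's slot, mid-height of the lip: y = +52 mm, 90 mm above the plate's lower edge. This lip is a nose 16 mm high, its underside 8 mm below this point (12 mm below the notch's top). It overhangs the lower lip, which ends at y = +35 mm, so its last 17 mm can be lowered on the stud to feel its height.
- locking_plate: Flat 5 mm steel plate, about 0.35 kg, 178 mm high, origin at the middle of its lower edge, z up. Body 70 mm wide from 0 to 69 mm up; slot 13 mm high from 69 to 82 mm up, open to +y; notch at its end from 82 to 94 mm; neck 32 mm wide from 100 to 146 mm; grip block 146 to 178 mm up.
- post_mark (a point): Middle of the stud's range, fixed on the post: 150 mm above the bench, 6.5 mm in front of the post's front face, half-way between face and stud head. x points out of the face along the stud, y sideways, z up. The hung plate has the same axes. The slot's mouth must come from the stud's -y side, moving to +y.
- post: Fixed steel post 36 mm wide (y), 12 deep, top 178 mm up, foot 110 x 120 x 8 mm; origin on the bench below the stud, in the front face. The stud, a round 8 mm pin along x, is clamped firmly in the post's upright slot, up to 16 mm above or below post_mark (not measured). Its head, 18 mm across, 4 thick, leaves a 13 mm gap to the face; the plate goes in this gap.
- rack: Fixed grey rack, 170 x 100 mm, 50 mm high, origin under its centre, two pockets at x = -55 and +55 mm, 6.6 mm wide (x), 74 mm long (y), floors 8 mm above the bench. The locking plate stands in one, the plain plate in the other, both with the rack's axes.
- plain_grip (a point): Centre of the grip block of the other plate, same outline but no slot and no nose, only a closed 20 mm square hole; leave it in its pocket.
- crank: Loose black three-armed crank handle lying on the bench, about 200 mm across, 45 mm high, origin under its hub; leave it.
- archive_box: Tan archive box lying on the bench, 150 x 250 x 60 mm, origin under its centre; leave it.
- notch_pad: Black hard pad fixed in the locking plate, lining the top of the notch: 11 mm wide (y), 5 thick, 6 high; origin in its underside, 94 mm above the plate's lower edge, 68 mm below plate_grip. It rests on top of the stud when the plate is home. Stud and pad are stiff: less than 1 mm of give at 20 N.
Mind the look-alikes: they are no part of the job. Leave any green or yellow look-alike of the post alone.

How it is judged:
By the outcome, as a careful person would: the job done as asked, in the order asked, and still so for the second after the job is handed in, with the robot touching nothing.
It also fails if it takes over 56 s, if anything falls off the work surface, if the arm or the gripper's body presses on something with over 40 N, if the wrist force passes 120 N, or if a joint passes its speed limit or range.

## Working session

There is one attempt and no reset: what is moved stays moved. The work goes in short steps, Python scripts to look and compute and a tool call to move; the robot and the scene stay as the last step left them, time stands still between calls to the robot, and variables do not carry over. Pictures are saved under pics/ and viewed, about 8 in all and at most 12, crops included, and the job is handed in when it is done.

Besides the shell and the picture viewer there is one more tool, called as a command line: name --pt "numbers of a row" for each row, then --argument value for the rest. play_rows: Moves the arm, as the interface text tells. Its arguments: {"type":"object","properties":{"targets":{"type":"array","items":{"type":"array","items":{"type":"number"}}}},"required":["targets"]}

```bash
mkdir -p pics; cat > h.py <<'E'
import numpy as np, cv2
from rig import bot
def ray(c,u,v):
    x,y=(u-c['cx'])/c['fx'],(v-c['cy'])/c['fy']
    a,b=x,y
    for _ in range(20):
        s=1+c['k1']*(a*a+b*b); a,b=x/s,y/s
    R=np.array(c['R']);t=np.array(c['t'])
    d=R.T@np.array([a,b,1.]); return -R.T@t,d/np.linalg.norm(d)
def plane(c,u,v,z):
    o,d=ray(c,u,v); return o+d*(z-o[2])/d[2]
def proj(c,X):
    p=np.array(c['R'])@np.array(X)+np.array(c['t']); a,b=p[0]/p[2],p[1]/p[2]
    s=1+c['k1']*(a*a+b*b); return np.array([c['fx']*a*s+c['cx'],c['fy']*b*s+c['cy']])
def tri(l):
    A=np.zeros((3,3));B=np.zeros(3)
    for c,u,v in l:
        o,d=ray(c,u,v);P=np.eye(3)-np.outer(d,d);A+=P;B+=P@o
    X=np.linalg.solve(A,B); return X
E
python3 - <<'E'
from h import *
for n in("scene","top"):
    cv2.imwrite(f"pics/{n}0.png",bot.capture(n)); c=bot.get_calibration(n)
    print(n,{k:np.round(v,3).tolist() for k,v in c.items()})
s=bot.read_state();print(s['time_s'],s['force'],s['opening'],np.round(s['tcp_rot'],3))
E
```

```text
scene {'fx': 439.666, 'fy': 439.666, 'cx': 319.432, 'cy': 243.275, 'k1': -0.106, 'R': [[-0.764, 0.645, -0.005], [0.567, 0.669, -0.48], [-0.306, -0.37, -0.877]], 't': [0.374, -0.3, 1.055]}
top {'fx': 557.792, 'fy': 557.792, 'cx': 320.7, 'cy': 241.203, 'k1': -0.124, 'R': [[-0.012, -0.999, -0.038], [-0.999, 0.013, -0.039], [0.04, 0.037, -0.999]], 't': [0.098, 0.536, 1.049]}
0.1 [ 0.172709    0.16318865 -0.35174863] 1.0020299582384018 [[ 0.942  0.334 -0.   ]
 [ 0.334 -0.942  0.002]
 [ 0.    -0.002 -1.   ]]
```

View pics/scene0.png

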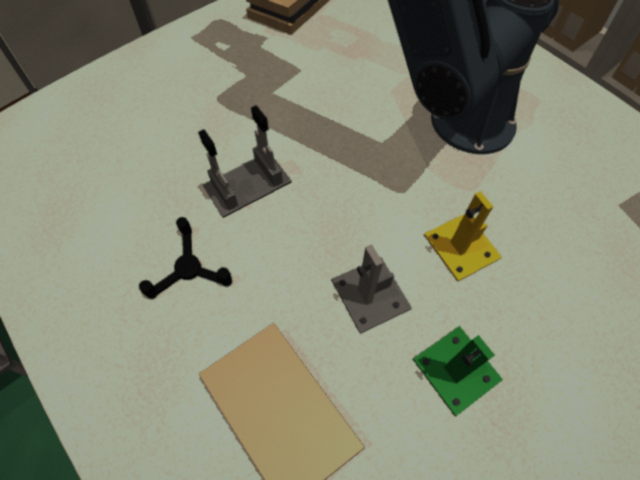

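View pics/top0.png

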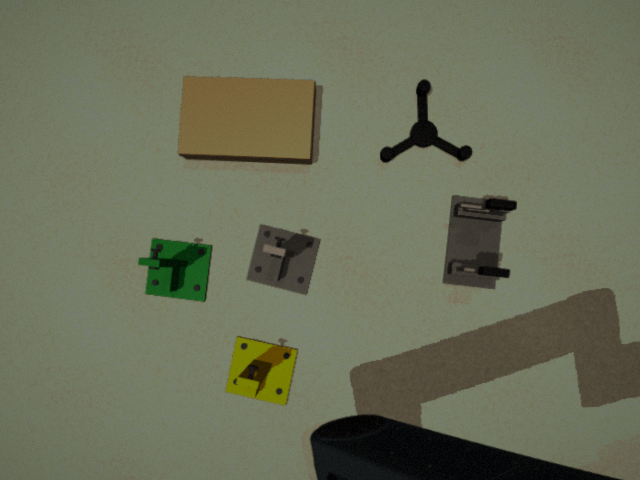

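Scene/top views: the grey rack is at top (473,242) with grips at (502,205) and (495,272). The grey post is at top (284,258), with yellow and green decoys beside it. Next I need enlargements to tell the plates apart and see which way the post faces.

```bash
python3 - <<'E'
from h import *
s=cv2.imread("pics/scene0.png");t=cv2.imread("pics/top0.png")
f=lambda im,x,y,w,h:cv2.resize(im[y:y+h,x:x+w],(400,300),interpolation=cv2.INTER_CUBIC)
o=np.vstack([np.hstack([f(s,190,100,120,90),f(s,320,235,120,90)]),np.hstack([f(t,420,180,140,105),f(t,228,210,120,90)])])
cv2.imwrite("pics/z1.png",np.clip(o.astype(float)*1.5,0,255).astype(np.uint8))
c=bot.get_calibration("top")
for n,u,v,z in[("gripA",502,205,.17),("gripB",495,272,.17),("rack",473,242,.0),("post",284,258,.008)]: print(n,plane(c,u,v,z).round(3))
# rack / post-base grey contours
E
```

```text
gripA [ 0.586 -0.21   0.17 ]
gripB [ 0.477 -0.196  0.17 ]
rack [ 0.532 -0.201  0.   ]
post [0.506 0.162 0.008]
```

View pics/z1.png

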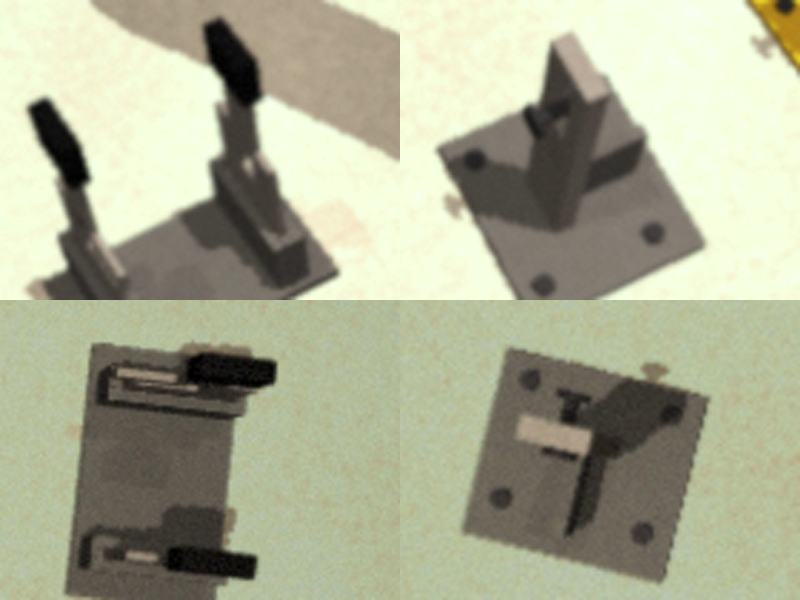

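Enlargement: the post's stud points to +x (up in the top view), with the foot slightly turned. In the scene view, plate B (nearer the robot) seems to have a nose on its -y side. I'll measure the yaws and the wrist camera's mounting, then look from close by.

```bash
python3 - <<'E'
from h import *
t=cv2.imread("pics/top0.png");c=bot.get_calibration("top")
hsv=cv2.cvtColor(t,cv2.COLOR_BGR2HSV)
for n,(x,y,w,h),z in[("rack",(435,185,90,115),.0),("foot",(240,215,90,90),.008)]:
    roi=t[y:y+h,x:x+w]; m=(roi.max(2)<112).astype(np.uint8)
    cs=max(cv2.findContours(m,cv2.RETR_EXTERNAL,cv2.CHAIN_APPROX_NONE)[0],key=cv2.contourArea)
    b=cv2.boxPoints(cv2.minAreaRect(cs))+[x,y]
    P=np.array([plane(c,u,v,z)[:2] for u,v in b]); print(n,b.round(1).tolist(),P.round(4).tolist(),P.mean(0).round(4))
    for i in range(4):
        d=P[(i+1)%4]-P[i];print(np.linalg.norm(d).round(4),np.degrees(np.arctan2(d[1],d[0])).round(2))
s=bot.read_state();w=bot.get_calibration("wrist")
R=np.array(w['R']);C=-R.T@np.array(w['t']);T=np.array(s['tcp_rot'])
print(w['fx'],w['k1'],"cam in tool",T.T@(C-s['position']),"axes in tool",(T.T@R.T).round(3))
E
```

```text
rack [[441.5, 283.8], [451.6, 189.8], [518.1, 196.9], [508.1, 290.9]] [[0.4527, -0.1389], [0.6333, -0.1622], [0.6181, -0.2921], [0.4369, -0.2678]] [ 0.5352 -0.2152]
0.1821 -7.36
0.1308 -96.67
0.1828 172.34
0.1298 83.02
foot [[245.0, 280.0], [260.6, 217.6], [322.5, 233.1], [306.9, 295.5]] [[0.4645, 0.2378], [0.584, 0.2066], [0.5525, 0.0878], [0.4339, 0.119]] [0.5087 0.1628]
0.1235 -14.61
0.1229 -104.86
0.1227 165.27
0.1226 75.54
347.0482977502764 -0.03200679935700485 cam in tool [ 0.07685801 -0.00189813 -0.18291158] axes in tool [[ 0.001 -0.96  -0.28 ]
 [ 1.     0.001  0.   ]
 [-0.    -0.28   0.96 ]]
```

play_rows --pt "0 0.045 0.035 0.005 0 0 -0.115" --pt "0 0.045 0.035 0.005 0 0 -0.115" --pt "0 0.045 0.035 0.005 0 0 -0.115" --pt "0 0.045 0.035 0.005 0 0 -0.115" --pt "0 0.045 0.035 0.005 0 0.11 0" --pt "0 0.045 0.035 0.005 0 0.11 0" --pt "0 0.045 0.035 0.005 0 0.11 0" --pt "0 0.045 0.035 0.005 0 0.11 0" --pt "0 0.045 0.035 0.005 0 0 0" --pt "0 0.045 0.035 0.005 0 0 0" --pt "0 0.045 0.035 0.005 0 0 0" --pt "0 0 0 0 0 0 0"

```text
time_s: 1.6
position: [0.7066, -0.1996, 0.255]
tcp_rot: [[0.899, -0.101, -0.426], [-0.112, -0.994, -0.001], [-0.423, 0.049, -0.905]]
force: [0.2, 0.1, -0.4]
opening: 1.002
```

```bash
python3 - <<'E'
from h import *
import json
s=bot.read_state();c=bot.get_calibration("wrist");im=bot.capture("wrist")
cv2.imwrite("pics/w1.png",im);json.dump({k:np.array(v).tolist() for k,v in c.items()},open("pics/w1.json","w"))
print(s['time_s'],s['position'],np.round(s['tcp_rot'],3),s['joint_positions'])
E
```

```text
1.6 [ 0.7066243  -0.19964813  0.25496657] [[ 0.899 -0.101 -0.426]
 [-0.112 -0.994 -0.001]
 [-0.423  0.049 -0.905]] [-20.60577139  51.92464701  34.1800013   -9.7879777  117.31786046
  73.14149502]
```

View pics/w1.png

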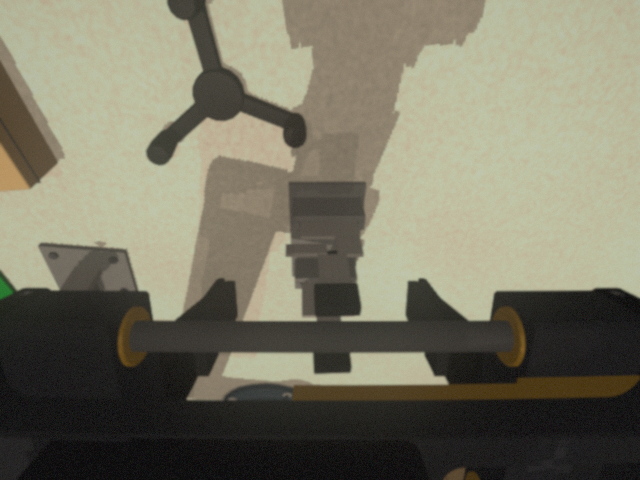

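Wrist view: the rack is at (328,240), in the gripper's shadow, with plate A's grip block at (330,298) and B's at (332,360). Enlarging with more contrast.

```bash
python3 - <<'E'
from h import *
a=cv2.imread("pics/w1.png")[170:380,240:440]
s=cv2.imread("pics/scene0.png")[98:205,190:300]
f=lambda a,k:np.clip(255*(cv2.resize(a,(400,int(400*a.shape[0]/a.shape[1])),interpolation=cv2.INTER_CUBIC)/255.)**k,0,255).astype(np.uint8)
a,s=f(a,.5),f(s,.6);h=max(len(a),len(s));p=lambda a:np.pad(a,((0,h-len(a)),(0,0),(0,0)))
cv2.imwrite("pics/z2.png",np.hstack([p(a),p(s)]))
E
```

```text
(no output)
```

View pics/z2.png

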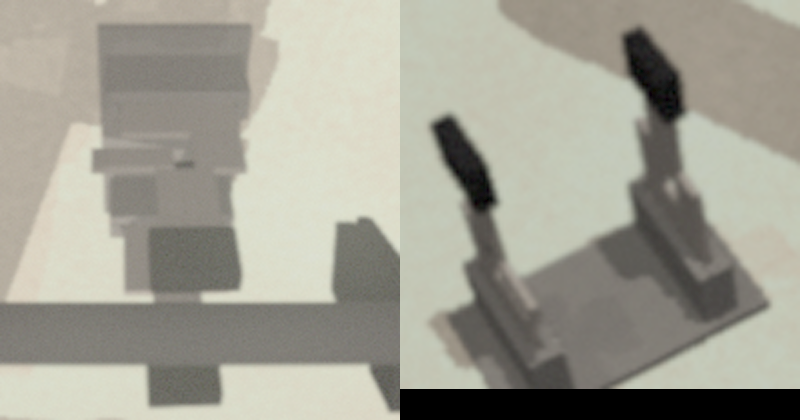

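play_rows --pt "0 -0.005 0.02 0.01 0 0.12 0" --pt "0 -0.005 0.02 0.01 0 0.12 0" --pt "0 -0.005 0.01 0.01 0 0.12 0" --pt "0 0 0 0 0 0 0"

```text
time_s: 2.15
position: [0.6888, -0.1544, 0.2836]
tcp_rot: [[0.689, -0.082, -0.72], [-0.118, -0.993, 0.001], [-0.715, 0.085, -0.694]]
force: [0.1, -0.8, -0.4]
opening: 1.003
```

```bash
python3 - <<'E'
from h import *
import json
s=bot.read_state();c=bot.get_calibration("wrist");im=bot.capture("wrist")
cv2.imwrite("pics/w2.png",im);json.dump({k:np.array(v).tolist() for k,v in c.items()},open("pics/w2.json","w"))
p=np.array([proj(c,(x,-.2,.1)) for x in(.48,.586)]);print(p)
u,v=p.mean(0).astype(int);x0,y0=max(u-130,0),max(v-110,0);print(x0,y0)
a=im[y0:y0+200,x0:x0+260]
cv2.imwrite("pics/z3.png",(255*(cv2.resize(a,None,fx=3,fy=3,interpolation=cv2.INTER_CUBIC)/255.)**.6).astype(np.uint8))
E
```

```text
[[357.09543043 205.99272867]
 [358.05031429 151.37041211]]
227 68
```

View pics/z3.png

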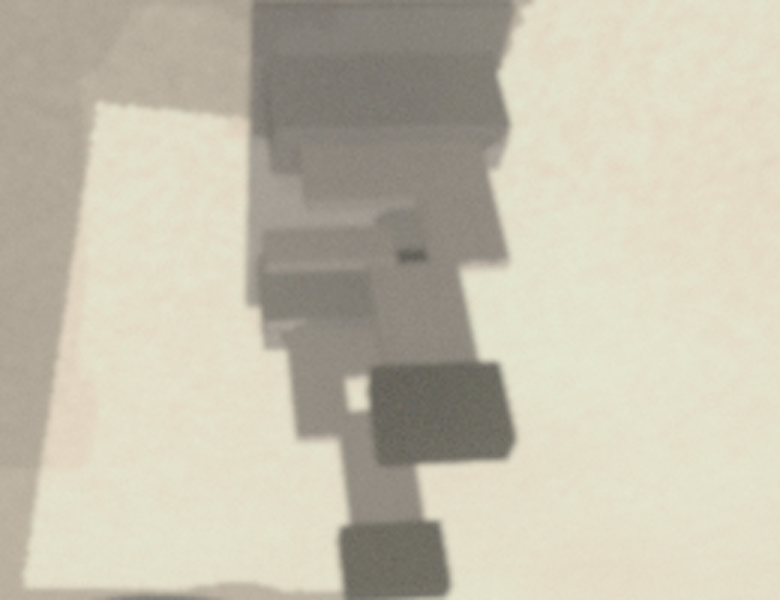

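Now it's clear: the nearer plate in this view, A at x≈0.586, has the slot. Its nose points to +y and the pad is at crop (412,256). B has the square hole. So A is the locking plate, with its axes about 7° off the world's. Next I'll hover above it with the jaws along its thickness.

play_rows --pt "0 -0.02 -0.01 0.01 0 -0.16 0" --pt "0 -0.02 -0.01 0.01 0 -0.16 0" --pt "0 -0.02 -0.01 0 0 -0.16 0" --pt "0 -0.02 -0.01 0 0 -0.16 0" --pt "0 -0.02 -0.016 0 0 -0.16 0" --pt "0 0 0 0 0 0 0.175" --pt "0 0 0 0 0 0 0.175" --pt "0 0 0 0 0 0 0.175" --pt "0 0 0 0 0 0 0.175" --pt "0 0 0 0 0 0 0.175" --pt "0 0 0 0 0 0 0.175" --pt "0 0 0 0 0 0 0.175"

```text
time_s: 3.7
position: [0.5875, -0.2109, 0.3091]
tcp_rot: [[0.447, 0.895, 0.004], [0.895, -0.447, -0.001], [0.001, 0.004, -1.0]]
force: [1.0, -0.1, 0.2]
opening: 1.0
```

play_rows --pt "0 0 0 0 0 0 0.175" --pt "0 0 0 0 0 0 0.171" --pt "0 0 0 0 0 0 0" --pt "0 0 0 0 0 0 0"

```text
time_s: 4.2
position: [0.5882, -0.2105, 0.3083]
tcp_rot: [[0.123, 0.992, 0.002], [0.992, -0.123, -0.001], [-0.0, 0.002, -1.0]]
force: [0.1, -0.4, -0.6]
opening: 0.997
```

```bash
python3 - <<'E'
from h import *
import json
s=bot.read_state();c=bot.get_calibration("wrist");im=bot.capture("wrist")
cv2.imwrite("pics/w3.png",im);json.dump({k:np.array(v).tolist() for k,v in c.items()},open("pics/w3.json","w"))
print(s['time_s'],s['position'],np.round(s['tcp_rot'],3))
for q in[(.586,-.21,.186)]:print(proj(c,q))
E
```

```text
4.2 [ 0.58818635 -0.21052686  0.30831179] [[ 0.123  0.992  0.002]
 [ 0.992 -0.123 -0.001]
 [-0.     0.002 -1.   ]]
[319.09953987 231.12447851]
```

View pics/w3.png

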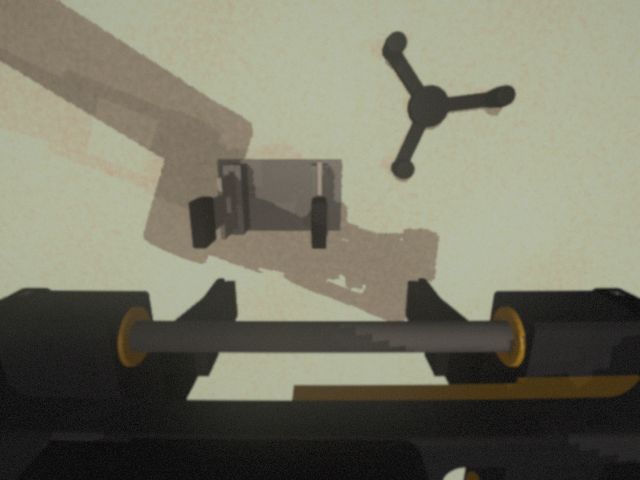

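Block A spans (312–326, 196–248), almost under the tool, and the rack is aligned with the picture's axes. Measuring it and the rack edges.

```bash
python3 - <<'E'
from h import *
import json
c=json.load(open("pics/w3.json"));im=cv2.imread("pics/w3.png")
m=(im.max(2)<70).astype(np.uint8); m[:185]=0;m[262:]=0;m[:,:300]=0;m[:,345:]=0
print([ (r,np.where(m[r])[0][[0,-1]].tolist()) for r in range(190,255,4) if m[r].any()])
k=max(cv2.findContours(m,cv2.RETR_EXTERNAL,cv2.CHAIN_APPROX_NONE)[0],key=cv2.contourArea)
r=cv2.minAreaRect(k);print(r);
x,y,w,h=cv2.boundingRect(k);print(x,y,w,h)
for r_ in (225,235,244):
    a,b=np.where(m[r_])[0][[0,-1]];print(r_,plane(c,a-.5,r_,.186)[:2].round(4),plane(c,b+.5,r_,.186)[:2].round(4))
print("far edge",plane(c,x+w/2,y+h-.5,.186).round(4))
# rack top-right edge: rack outline on grey
g=im[150:245,200:360].astype(int)
print(im[215,330:350].max(1),im[150:170,290].max(1))
for rr in(170,185,200,215): 
    row=im[rr,332:352].max(1).astype(int);d=np.diff(row);i=np.argmax(d);print(rr,332+i+.5,plane(c,332+i+.5,rr,.05)[:2].round(4),plane(c,332+i+.5,rr,.0)[:2].round(4))
for cc in(255,270,285,300,335): 
    row=im[148:172,cc].max(1).astype(int);i=np.argmin(np.diff(row));print(cc,148+i+.5,plane(c,cc,148+i+.5,.0)[:2].round(4))
E
```

```text
[(198, [314, 325]), (202, [312, 325]), (206, [312, 326]), (210, [312, 326]), (214, [311, 326]), (218, [310, 326]), (222, [311, 326]), (226, [311, 326]), (230, [311, 326]), (234, [312, 325]), (238, [312, 324]), (242, [312, 324]), (246, [313, 324])]
((318.0, 222.0), (50.0, 16.0), 90.0)
310 197 17 51
225 [ 0.579  -0.2034] [ 0.5933 -0.2052]
235 [ 0.5787 -0.2128] [ 0.5913 -0.2143]
244 [ 0.5785 -0.2214] [ 0.5894 -0.2227]
far edge [ 0.5835 -0.2254  0.186 ]
[ 87  88  86  85  90  86  86  84  87  91 110 127 138 141 138 138 146 159
 177 180] [180 180 180 179 179 178 180 178 166 139 118 113 115 118 115 117 116 114
 118 116]
170 341.5 [ 0.6188 -0.1698] [ 0.6213 -0.1741]
185 341.5 [ 0.6168 -0.1884] [ 0.6191 -0.1947]
200 341.5 [ 0.6148 -0.2074] [ 0.6169 -0.2159]
215 339.5 [ 0.6102 -0.2265] [ 0.6117 -0.2372]
255 158.5 [ 0.5045 -0.1438]
270 158.5 [ 0.5251 -0.1464]
285 158.5 [ 0.5456 -0.149 ]
300 158.5 [ 0.5662 -0.1515]
335 158.5 [ 0.6141 -0.1574]
```

play_rows --pt "0 -0.002 0.007 -0.04 0 0 0" --pt "0 0 0 -0.04 0 0 0" --pt "0 0 0 -0.04 0 0 0" --pt "0 0 0 -0.037 0 0 0" --pt "0 0 0 0 0 0 0" --pt "0 0 0 0 0 0 0"

```text
time_s: 5.0
position: [0.5879, -0.2036, 0.1517]
tcp_rot: [[0.12, 0.993, 0.002], [0.993, -0.12, -0.001], [-0.001, 0.002, -1.0]]
force: [0.6, 0.0, 0.4]
opening: 1.004
```

play_rows --pt "1 0 0 0 0 0 0" --pt "1 0 0 0 0 0 0" --pt "1 0 0 0 0 0 0" --pt "1 0 0 0 0 0 0" --pt "1 0 0 0 0 0 0" --pt "1 0 0 0 0 0 0"

```text
time_s: 5.75
position: [0.5869, -0.203, 0.1503]
tcp_rot: [[0.119, 0.993, -0.0], [0.993, -0.119, 0.0], [0.0, -0.0, -1.0]]
force: [0.6, 0.9, 0.4]
opening: 0.404
```

play_rows --pt "1 0 0 0 0 0 0" --pt "1 0 0 0 0 0 0" --pt "1 0 0 0 0 0 0" --pt "1 0 0 0 0 0 0" --pt "1 0 0 0 0 0 0"

```text
time_s: 6.38
position: [0.5869, -0.203, 0.1503]
tcp_rot: [[0.119, 0.993, -0.0], [0.993, -0.119, 0.0], [0.0, -0.0, -1.0]]
force: [-0.4, 0.0, -0.3]
opening: 0.157
```

play_rows --pt "1 0 0 0.005 0 0 0" --pt "1 0 0 0.01 0 0 0" --pt "1 0 0 0.02 0 0 0" --pt "1 0 0 0.03 0 0 0" --pt "1 0 0 0.04 0 0 0" --pt "1 0 0 0.04 0 0 0" --pt "1 0 0 0 0 0 0" --pt "1 0 0 0 0 0 0"

```text
time_s: 7.38
position: [0.5857, -0.2023, 0.294]
tcp_rot: [[0.119, 0.993, -0.003], [0.993, -0.119, 0.002], [0.001, -0.003, -1.0]]
force: [-0.3, 0.4, -4.5]
opening: 0.159
```

```bash
python3 - <<'E'
from h import *
t=cv2.imread("pics/top0.png");c=bot.get_calibration("top")
x,y=255,238;roi=t[y:y+25,x:x+40];m=((roi[...,2]>120)&(roi[...,2].astype(int)>roi[...,1]-2)).astype(np.uint8)
print(np.where(m.any(1))[0][[0,-1]]+y,np.where(m.any(0))[0][[0,-1]]+x)
k=max(cv2.findContours(m,cv2.RETR_EXTERNAL,cv2.CHAIN_APPROX_NONE)[0],key=cv2.contourArea)
r=cv2.minAreaRect(k);b=cv2.boxPoints(r)+[x,y];print(r,b.tolist())
P=np.array([plane(c,u,v,.178)[:2] for u,v in b]);print(P.round(4),P.mean(0).round(4))
for i in range(2):
    d=P[i+1]-P[i];print(np.linalg.norm(d),np.degrees(np.arctan2(d[1],d[0])))
F=[np.array(bot.read_state()['force']) for _ in range(1)];print(F,bot.read_state()['moment'],bot.read_state()['position'])
E
```

```text
Traceback (most recent call last):
IndexError: index 0 is out of bounds for axis 0 with size 0
```

```bash
python3 - <<'E'
from h import *
t=cv2.imread("pics/top0.png");c=bot.get_calibration("top")
x,y=252,236;roi=t[y:y+26,x:x+44].astype(int);print(roi[12,:,2],roi[12,:,1],sep="\n")
m=((roi[...,2]>108)&(roi[...,2]>roi[...,1])).astype(np.uint8)
k=max(cv2.findContours(m,cv2.RETR_EXTERNAL,cv2.CHAIN_APPROX_NONE)[0],key=cv2.contourArea)
r=cv2.minAreaRect(k);b=cv2.boxPoints(r)+[x,y];print(r,b.tolist())
P=np.array([plane(c,u,v,.178)[:2] for u,v in b]);print(P.round(4),P.mean(0).round(4))
for i in range(2):
    d=P[i+1]-P[i];print(np.linalg.norm(d),np.degrees(np.arctan2(d[1],d[0])))
E
```

```text
[120 107  86  73  71  69  73  67  70  70  74 101 113 116 117 114 115 111
 113 111 115 115 111 111 109 111 108  94  91  80  73  65  58  50  43  35
  39  40  38  40  36  37  39  38]
[124 110  86  69  70  65  69  65  65  64  69  92 102 105 106 106 104 102
 101 103 104 106 101  99  99 102  98  84  82  77  64  62  54  49  37  32
  36  37  33  39  34  33  38  35]
((21.764705657958984, 13.941177368164062), (20.372989654541016, 5.820855140686035), 14.03624439239502) [[263.1764717102051, 250.2941198348999], [264.5882377624512, 244.6470603942871], [284.3529396057129, 249.58823490142822], [282.9411735534668, 255.23529434204102]]
[[0.5169 0.1781]
 [0.526  0.1757]
 [0.5176 0.1438]
 [0.5086 0.1461]] [0.5173 0.1609]
0.009384020659675881 -14.615859010184595
0.033020624816084386 -104.68999686061177
```

Post top: 33×9.4 mm seen (the true size is 36×12), yaw −14.65°, which agrees with the foot at −14.6°. That puts post_mark at about (0.529, 0.158). I'll stage the plate 100 mm before the stud and look at the gap from above.

play_rows --pt "1 -0.01 0.033 0 0 0 -0.034" --pt "1 -0.01 0.033 0 0 0 -0.034" --pt "1 -0.01 0.033 0 0 0 -0.034" --pt "1 -0.01 0.033 0 0 0 -0.034" --pt "1 -0.01 0.033 0 0 0 0" --pt "1 -0.01 0.033 0 0 0 0" --pt "1 -0.01 0.033 0 0 0 0" --pt "1 -0.012 0.033 0 0 0 0" --pt "1 0 0 0 0 0 0" --pt "1 0 0 0 0 0 0"

```text
time_s: 8.62
position: [0.5042, 0.0608, 0.2939]
tcp_rot: [[0.252, 0.968, -0.003], [0.968, -0.252, -0.0], [-0.001, -0.003, -1.0]]
force: [-0.1, -0.4, -4.0]
opening: 0.155
```

```bash
python3 - <<'E'
from h import *
import json
s=bot.read_state();c=bot.get_calibration("wrist");im=bot.capture("wrist")
cv2.imwrite("pics/w4.png",im);json.dump({k:np.array(v).tolist() for k,v in c.items()},open("pics/w4.json","w"))
print(s['time_s'],s['position'],np.round(s['tcp_rot'],3),s['force'])
u,v=proj(c,(.5294,.1577,.15)).astype(int);print(u,v)
x0,y0=max(u-130,0),max(v-80,0);print(x0,y0)
a=im[y0:y0+200,x0:x0+260]
cv2.imwrite("pics/z4.png",(255*(cv2.resize(a,None,fx=3,fy=3,interpolation=cv2.INTER_CUBIC)/255.)**.6).astype(np.uint8))
E
```

```text
8.625 [0.50419841 0.0608372  0.29394795] [[ 0.252  0.968 -0.003]
 [ 0.968 -0.252 -0.   ]
 [-0.001 -0.003 -1.   ]] [-0.06498945 -0.41603011 -4.00146187]
322 116
192 36
```

View pics/z4.png

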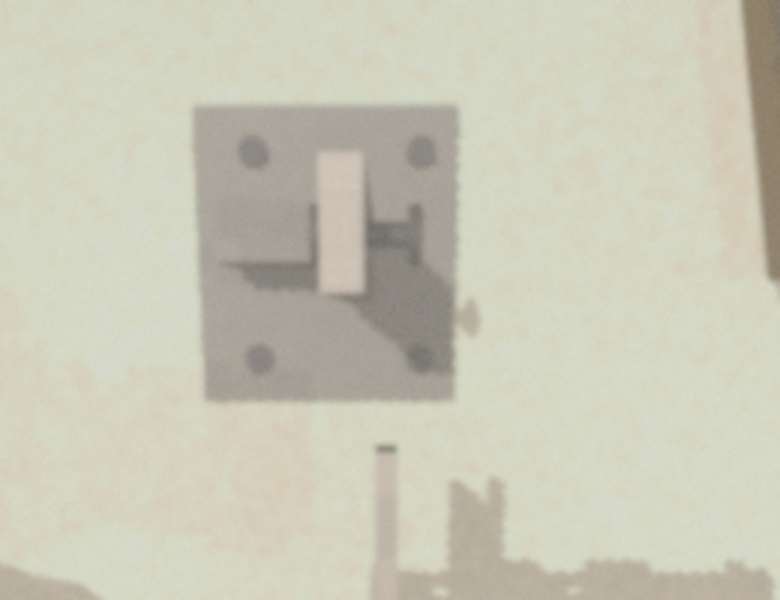

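Clear view: the post is square to the picture. Crop positions are post top x 316–366, y 151–294; stud axis y≈235; head x 411–422; nose tip x 376–397, y≈446. Casting rays for these.

```bash
python3 - <<'E'
from h import *
import json
c=json.load(open("pics/w4.json"))
f=lambda x,y:((x+.5)/3-.5+192,(y+.5)/3-.5+36)
T=np.array([.5042,.0608]);yaw=np.radians(-14.6);ex=np.array([np.cos(yaw),np.sin(yaw)]);ey=np.array([-ex[1],ex[0]])
def q(n,x,y,z):
    d=plane(c,*f(x,y),z)[:2]-T; print(n,z,"rel TCP ex,ey mm",(1e3*np.array([d@ex,d@ey])).round(1),"world",(T+d).round(4))
q("post front",366,222,.178);q("post back",316,222,.178);q("post -y end",341,294,.178);q("post +y end",341,151,.178)
for z in(.134,.15,.166): q("head in",411,235,z);q("head out",422,235,z)
q("nose tip",386.5,446,.249);q("nose L",376,470,.249);q("nose R",397,470,.249);q("nose base L",375,560,.249);q("nose base R",397,560,.249)
E
```

```text
post front 0.178 rel TCP ex,ey mm [ -7.4 103.3] world [0.5231 0.1626]
post back 0.178 rel TCP ex,ey mm [-20.9 103.3] world [0.51  0.166]
post -y end 0.178 rel TCP ex,ey mm [-14.3  84.6] world [0.5117 0.1463]
post +y end 0.178 rel TCP ex,ey mm [-14.  121.1] world [0.5212 0.1816]
head in 0.134 rel TCP ex,ey mm [  5.6 103.1] world [0.5356 0.1592]
head out 0.134 rel TCP ex,ey mm [  9.  103.1] world [0.5389 0.1583]
head in 0.15 rel TCP ex,ey mm [  5.3 102. ] world [0.535  0.1581]
head out 0.15 rel TCP ex,ey mm [  8.6 102. ] world [0.5382 0.1573]
head in 0.166 rel TCP ex,ey mm [  5.  100.8] world [0.5345 0.1571]
head out 0.166 rel TCP ex,ey mm [  8.1 100.8] world [0.5375 0.1563]
nose tip 0.249 rel TCP ex,ey mm [-1.5 51.5] world [0.5157 0.111 ]
nose L 0.249 rel TCP ex,ey mm [-3.8 46.3] world [0.5122 0.1066]
nose R 0.249 rel TCP ex,ey mm [ 0.8 46.3] world [0.5166 0.1054]
nose base L 0.249 rel TCP ex,ey mm [-4.1 26.1] world [0.5068 0.0871]
nose base R 0.249 rel TCP ex,ey mm [ 0.8 26.1] world [0.5116 0.0859]
```

Nose and post share the same small bias. The plate's x needs only about +0.5 mm, and the stud is about 103.4 mm ahead of the seat. Before feeling, I'll get a rough stud height from the scene picture.

```bash
python3 - <<'E'
from h import *
s=cv2.imread("pics/scene0.png");c=bot.get_calibration("scene")
yaw=np.radians(-14.6);ex=np.array([np.cos(yaw),np.sin(yaw),0]);ey=np.array([-ex[1],ex[0],0])
O=np.array([.5231,.1622,0])
roi=s[255:290,345:385].max(2)
print("\n".join(" ".join(f"{v:3d}" for v in r) for r in roi[5:28,6:34]))
def hit(u,v,d):
    o,r=ray(c,u,v);k=((O+d*ex-o)@ex)/(r@ex);p=o+k*r-O;return (1e3*np.array([p@ex,p@ey,p[2]])).round(1)
# sanity: post top front corners expected y=+-18, z=178 at d=0
for y in(-18,18):print("pred top",proj(c,O+ey*y/1e3+[0,0,.178]).round(1))
for z in(.134,.15,.166):print("pred head",z,proj(c,O+ex*.017+[0,0,z]).round(1))
E
```

```text
171 171 168 169 171 171 171 169 168 167 164 139  79  44  44  44  43  42  42  47  53  70 100 120 125 125 125 125
170 172 170 170 172 171 172 171 170 168 160 129  68  42  42  42  43  43  45  47  49  58  84 110 123 125 125 126
168 171 170 172 173 173 172 170 170 167 155 117  62  44  44  42  43  42  47  48  47  47  62  90 117 125 126 126
166 168 170 170 171 173 172 172 170 167 149  96  53  43  43  43  44  44  46  45  44  43  50  74 107 120 124 119
166 165 166 168 171 172 171 168 166 162 135  81  49  43  42  41  41  38  37  37  40  41  44  58  86 108 109 102
167 165 164 168 169 170 162 147 144 137 103  62  43  40  38  36  33  31  28  32  35  39  44  47  64  81  81  72
166 165 164 165 166 160 136 102  90  93  76  51  39  35  31  28  27  25  26  30  39  42  43  44  48  56  57  55
165 163 162 160 152 132  83  49  51  60  58  44  36  29  27  26  24  25  25  30  40  43  41  44  45  47  50  51
160 150 146 140 120  90  46  30  36  43  43  40  37  32  27  24  26  24  26  31  40  42  44  44  45  48  50  50
137 119 114 104  91  75  39  23  29  39  40  41  43  38  31  25  25  32  33  35  41  42  44 
[... 910 characters left out ...]
2  62
 86  85  87  87  86  86  85  80  68  48  41  41  43  40  40  40  41  41  42  41  41  45  47  49  50  51  53  63
 84  86  86  87  87  86  84  77  61  47  42  40  40  42  40  39  39  42  41  43  42  46  49  51  51  51  57  67
 84  85  86  86  86  86  85  77  57  44  42  42  43  40  40  37  43  40  43  44  44  46  50  51  52  52  58  69
 84  83  85  86  84  85  84  77  54  46  41  42  43  40  38  40  40  40  42  42  43  46  49  50  50  53  59  69
 82  84  83  85  85  83  83  72  52  44  41  41  42  43  41  40  40  40  43  42  44  48  51  52  49  52  56  62
pred top [364.6 246.8]
pred top [375.7 265.4]
pred head 0.134 [358.3 272.4]
pred head 0.15 [359.  268.1]
pred head 0.166 [359.8 263.7]
```

play_rows --pt "1 0.0039 0.0142 0 0 0 0" --pt "1 0.0039 0.0142 0 0 0 0" --pt "1 0.0038 0.0143 0 0 0 0" --pt "1 0.0038 0.0143 0 0 0 0" --pt "1 0 0 -0.018 0 0 0" --pt "1 0 0 -0.018 0 0 0" --pt "1 0 0 -0.018 0 0 0" --pt "1 0 0 0 0 0 0" --pt "1 0 0 0 0 0 0"

```text
time_s: 9.8
position: [0.5211, 0.1184, 0.242]
tcp_rot: [[0.252, 0.968, 0.001], [0.968, -0.252, 0.0], [0.0, 0.001, -1.0]]
force: [-0.0, 0.1, -3.0]
opening: 0.156
```

```bash
python3 - <<'E'
from h import *
import json
s=bot.read_state();c=bot.get_calibration("wrist");im=bot.capture("wrist")
cv2.imwrite("pics/w5.png",im);json.dump({k:np.array(v).tolist() for k,v in c.items()},open("pics/w5.json","w"))
print(s['time_s'],s['position'],np.round(s['tcp_rot'],3),s['force'],s['moment'])
u,v=proj(c,(.5294,.161,.15)).astype(int);print(u,v)
x0,y0=max(u-70,0),max(v-60,0);print(x0,y0)
a=im[y0:y0+110,x0:x0+140]
cv2.imwrite("pics/z5.png",(255*(cv2.resize(a,None,fx=5,fy=5,interpolation=cv2.INTER_CUBIC)/255.)**.5).astype(np.uint8))
E
```

```text
9.8 [0.52105251 0.11841739 0.24199921] [[ 0.252  0.968  0.001]
 [ 0.968 -0.252  0.   ]
 [ 0.     0.001 -1.   ]] [-0.02310635  0.12458715 -2.96150322] [-0.02287569 -0.08875665  0.0135699 ]
318 187
248 127
```

View pics/z5.png

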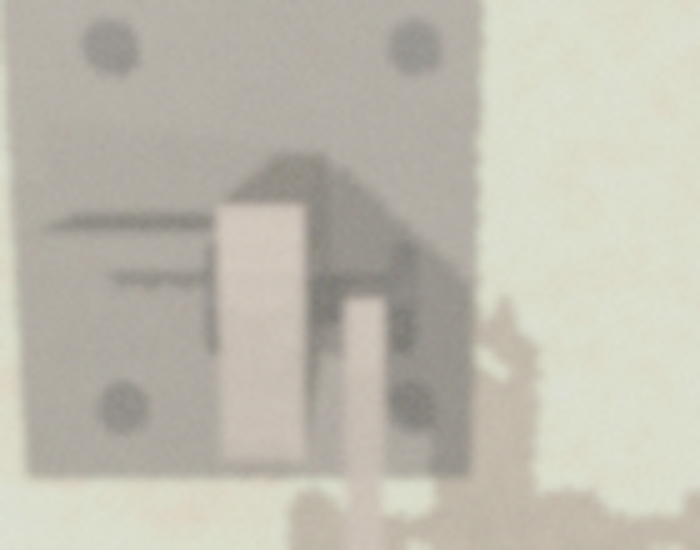

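The nose (x 343–386) lies in the gap (post face 307, head inner side 388), nearly central. Head centre is at crop (403,295). Triangulating it across the two wrist views.

```bash
python3 - <<'E'
from h import *
import json
a=json.load(open("pics/w4.json"));b=json.load(open("pics/w5.json"))
T4=cv2.imread("pics/w4.png").max(2).astype(float);T5=cv2.imread("pics/w5.png").max(2).astype(float)
print("w4",T4[98:132,328:333].mean(1).round()); print("w5",T5[165:205,326:330].mean(1).round())
for v4,v5 in((114.,185.6),(113.5,185.6),(114.5,185.6)):
    print(v4,v5,tri([(a,330.5,v4),(b,328.5,v5)]).round(4))
# scale/bias check with the post top's edges z=.178: -y end and +y end
f4=lambda y:(y+.5)/3-.5+36
f5=lambda y:(y+.5)/5-.5+127
for n,y4,y5 in(("-y end",294,460),("+y end",151,205)):
    print(n,tri([(a,305.5,f4(y4)),(b,300,f5(y5))]).round(4))
yaw=np.radians(-14.6);ex=np.array([np.cos(yaw),np.sin(yaw)]);ey=np.array([-ex[1],ex[0]]);T=np.array([.5211,.1184])
f=lambda x,y:((x+.5)/5-.5+248,(y+.5)/5-.5+127)
for n,x,y,z in(("face",306,300,.178),("headin",388,300,.15),("noseL",343,320,.197),("noseR",386,320,.197),("tip",365,297,.197),("p-",262,460,.178),("p+",262,205,.178),("stud.15",404,295,.15),("stud.14",404,295,.14)):
    d=plane(b,*f(x,y),z)[:2]-T;print(n,(1e3*np.array([d@ex,d@ey])).round(1))
E
```

```text
w4 [127. 127. 128. 128. 126. 116. 102.  90.  87.  88.  89.  88.  87.  87.
  88.  90.  90.  86.  86.  84.  85.  82.  81.  81.  80.  79.  84.  91.
  92.  94.  94.  93.  94.  93.]
w5 [126. 127. 126. 125. 122. 113. 104.  97.  92.  90.  83.  77.  75.  75.
  76.  75.  76.  77.  78.  79.  81.  81.  78.  74.  70.  70.  71.  72.
  72.  68.  69.  71.  78.  88.  91.  92.  92.  92.  84.  78.]
114.0 185.6 [0.5372 0.1588 0.1342]
113.5 185.6 [0.5372 0.159  0.1365]
114.5 185.6 [0.5372 0.1585 0.1319]
-y end [0.5117 0.1463 0.1784]
+y end [0.5214 0.1814 0.1791]
face [-9.7 47.7]
headin [ 2.3 44.2]
noseL [-4.2 47.4]
noseR [ 1.4 47.5]
tip [-1.3 50.5]
p- [-16.3  24.5]
p+ [-15.7  60.9]
stud.15 [ 4.9 45. ]
stud.14 [ 5.1 43.8]
```

play_rows --pt "1 -0.0019 0.0005 -0.005 0 0 0" --pt "1 0 0 -0.009 0 0 0" --pt "1 0 0 -0.009 0 0 0" --pt "1 0 0 -0.006 0 0 0" --pt "1 0 0 -0.002 0 0 0" --pt "1 0 0 0 0 0 0" --pt "1 0 0 0 0 0 0"

```text
time_s: 10.72
position: [0.5187, 0.1185, 0.2106]
tcp_rot: [[0.252, 0.968, 0.001], [0.968, -0.252, 0.0], [0.0, 0.001, -1.0]]
force: [0.7, 0.3, -4.3]
opening: 0.159
```

```bash
python3 - <<'E'
from h import *
import json
s=bot.read_state();c=bot.get_calibration("wrist");im=bot.capture("wrist")
cv2.imwrite("pics/w6.png",im);json.dump({k:np.array(v).tolist() for k,v in c.items()},open("pics/w6.json","w"))
print(s['time_s'],s['position'],s['force'],s['moment'])
u,v=proj(c,(.5294,.161,.15)).astype(int);print(u,v)
x0,y0=max(u-70,0),max(v-60,0);print(x0,y0)
for r in (v-8,v-4,v,v+6,v+10): print(r,im[r,u-25:u+25].max(1))
E
```

```text
10.725 [0.51873465 0.11847328 0.21060841] [ 0.67450895  0.32015536 -4.26646718] [-0.00637908 -0.06107652 -0.00442161]
321 192
251 132
184 [173 173 172 172 172 172 173 172 171 173 174 173 172 166 143 111  93  85
  80  85  85  87  90  88  90  88  91  88  90  90  88  87  85  81  76  75
  79  76  75  81  84  90  93  91  94  93 100 107 114 118]
188 [166 165 162 165 164 163 168 167 162 162 165 166 165 157 134  96  70  62
  63  73 103 135 157 164 163 166 164 157 131  93  70  64  64  66  73  80
  79  81  78  81  87  89  90  91  95  91  92  94  93 101]
192 [171 169 170 167 166 169 168 171 169 169 167 165 161 155 135  93  73  65
  67  79 105 137 158 168 167 169 165 161 134  95  74  64  66  67  70  76
  77  82  82  80  84  92  92  90  91  92  93  91  92  99]
198 [159 154 158 155 155 161 165 161 163 160 154 153 152 149 130 105  84  82
  84  95 117 145 161 168 169 165 163 159 138 109  97  87  87  81  74  76
  75  72  77  78  87  88  94  95  92  91  94  92  93  97]
202 [158 157 161 153 156 158 162 161 160 155 154 153 153 148 130 104  87  90
 103 117 127 143 159 158 158 158 157 149 134 107  94  92  90  82  78  70
  67  70  73  84  88  89  88  90  93  91  90  91  96 103]
```

play_rows --pt "1 0 0 -0.002 0 0 0" --pt "1 0 0 -0.001 0 0 0" --pt "1 0 0 -0.001 0 0 0"

```text
time_s: 11.15
position: [0.5184, 0.1185, 0.2063]
tcp_rot: [[0.252, 0.968, -0.0], [0.968, -0.252, 0.0], [0.0, -0.0, -1.0]]
force: [0.5, 0.0, -4.1]
opening: 0.16
```

play_rows --pt "1 0 0 -0.0005 0 0 0" --pt "1 0 0 -0.0005 0 0 0"

```text
time_s: 11.4
position: [0.5184, 0.1185, 0.2053]
tcp_rot: [[0.252, 0.968, 0.0], [0.968, -0.252, 0.0], [0.0, 0.0, -1.0]]
force: [-0.4, -0.1, -4.1]
opening: 0.158
```

play_rows --pt "1 0 0 -0.0005 0 0 0" --pt "1 0 0 -0.0005 0 0 0"

```text
time_s: 11.65
position: [0.5184, 0.1184, 0.2043]
tcp_rot: [[0.252, 0.968, 0.0], [0.968, -0.252, -0.0], [-0.0, 0.0, -1.0]]
force: [-1.1, 0.1, -3.9]
opening: 0.155
```

play_rows --pt "1 0 0 -0.0004 0 0 0" --pt "1 0 0 -0.0004 0 0 0"

```text
time_s: 11.9
position: [0.5185, 0.1185, 0.2035]
tcp_rot: [[0.252, 0.968, 0.0], [0.968, -0.252, 0.0], [0.0, 0.0, -1.0]]
force: [-0.3, -0.2, -3.5]
opening: 0.157
```

play_rows --pt "1 0 0 -0.0004 0 0 0" --pt "1 0 0 -0.0004 0 0 0"

```text
time_s: 12.15
position: [0.5184, 0.1185, 0.2027]
tcp_rot: [[0.252, 0.968, -0.0], [0.968, -0.252, 0.0], [0.0, -0.0, -1.0]]
force: [-0.5, -0.6, -4.1]
opening: 0.16
```

play_rows --pt "1 0 0 -0.0004 0 0 0" --pt "1 0 0 -0.0004 0 0 0"

```text
time_s: 12.4
position: [0.5184, 0.1185, 0.2019]
tcp_rot: [[0.252, 0.968, -0.0], [0.968, -0.252, -0.0], [-0.0, -0.0, -1.0]]
force: [1.0, 1.2, -3.9]
opening: 0.16
```

play_rows --pt "1 0 0 -0.0004 0 0 0" --pt "1 0 0 -0.0004 0 0 0"

```text
time_s: 12.65
position: [0.5184, 0.1185, 0.2011]
tcp_rot: [[0.252, 0.968, -0.0], [0.968, -0.252, -0.0], [-0.0, -0.0, -1.0]]
force: [1.6, -0.5, -3.0]
opening: 0.157
```

play_rows --pt "1 0 0 -0.0004 0 0 0" --pt "1 0 0 -0.0003 0 0 0"

```text
time_s: 12.9
position: [0.5186, 0.1183, 0.2009]
tcp_rot: [[0.252, 0.968, 0.0], [0.968, -0.252, -0.0], [-0.0, 0.001, -1.0]]
force: [-0.5, -2.1, 0.1]
opening: 0.157
```

```bash
python3 -c "
from h import *
s=bot.read_state();print(s['position'],s['force'],s['moment'])"
```

```text
[0.51859109 0.1183154  0.20087041] [-0.48446368 -2.10823706  0.07026147] [-0.08924291  0.15352969  0.01416347]
```

Contact: about 4 N at TCP z = 0.2009, onset about 0.2011. That puts the stud axis at about 0.136, agreeing with the triangulated 0.134. Back up 3.2 mm to centre the slot on the stud, then slide in.

play_rows --pt "1 0 0 0.0016 0 0 0" --pt "1 0 0 0.0016 0 0 0" --pt "1 0 0 0 0 0 0" --pt "1 0 0 0 0 0 0"

```text
time_s: 13.4
position: [0.5183, 0.1185, 0.2035]
tcp_rot: [[0.252, 0.968, -0.0], [0.968, -0.252, 0.0], [-0.0, -0.0, -1.0]]
force: [-0.1, 0.2, -4.3]
opening: 0.158
```

play_rows --pt "1 0.0008 0.0029 0 0 0 0" --pt "1 0.0008 0.0029 0 0 0 0" --pt "1 0.0008 0.0029 0 0 0 0" --pt "1 0.0008 0.0029 0 0 0 0"

```text
time_s: 13.9
position: [0.5217, 0.1303, 0.2036]
tcp_rot: [[0.252, 0.968, -0.0], [0.968, -0.252, 0.0], [0.0, -0.0, -1.0]]
force: [-0.7, 0.6, -4.4]
opening: 0.16
```

play_rows --pt "1 0.0008 0.0029 0 0 0 0" --pt "1 0.0007 0.0029 0 0 0 0" --pt "1 0.0008 0.0029 0 0 0 0" --pt "1 0.0007 0.0029 0 0 0 0"

```text
time_s: 14.4
position: [0.5247, 0.1419, 0.2036]
tcp_rot: [[0.252, 0.968, -0.0], [0.968, -0.252, -0.0], [-0.0, -0.0, -1.0]]
force: [-0.0, -1.1, -3.2]
opening: 0.159
```

play_rows --pt "1 0.0008 0.0029 0 0 0 0" --pt "1 0.0007 0.0029 0 0 0 0" --pt "1 0.0008 0.0029 0 0 0 0" --pt "1 0.0007 0.0029 0 0 0 0" --pt "1 0 0 0 0 0 0"

```text
time_s: 15.02
position: [0.5277, 0.1535, 0.2036]
tcp_rot: [[0.252, 0.968, 0.0], [0.968, -0.252, -0.0], [-0.0, 0.0, -1.0]]
force: [0.1, 1.1, -3.7]
opening: 0.159
```

```bash
python3 - <<'E'
from h import *
import json
s=bot.read_state();c=bot.get_calibration("wrist");im=bot.capture("wrist")
cv2.imwrite("pics/w7.png",im);json.dump({k:np.array(v).tolist() for k,v in c.items()},open("pics/w7.json","w"))
print(s['time_s'],s['position'],s['force'],s['moment'])
u,v=proj(c,(.5294,.161,.136)).astype(int);print(u,v)
x0,y0=u-70,v-70;print(x0,y0)
a=im[y0:y0+110,x0:x0+140]
cv2.imwrite("pics/z7.png",(255*(cv2.resize(a,None,fx=5,fy=5,interpolation=cv2.INTER_CUBIC)/255.)**.5).astype(np.uint8))
E
```

```text
15.025 [0.52769276 0.15346991 0.20364495] [ 0.14389468  1.0769245  -3.68445305] [ 0.00774739 -0.14861058  0.02383348]
322 239
252 169
```

View pics/z7.png

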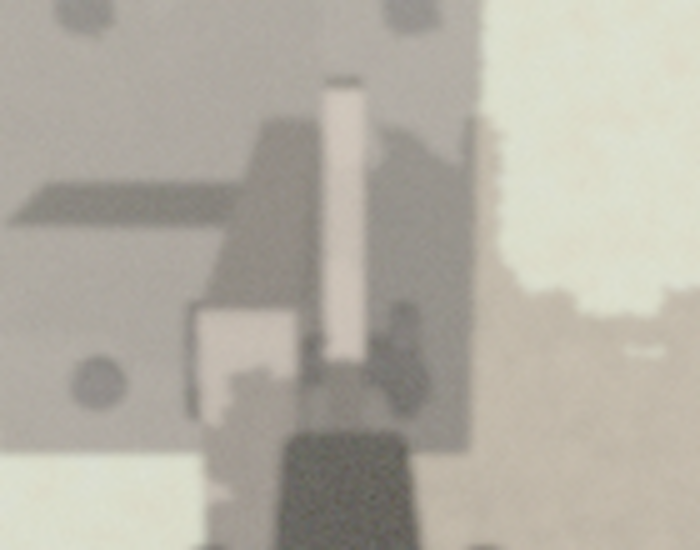

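The plate is in the gap, clear of the post face (x≈298) and head (≈388), with no contact force. About 8 mm remain. I'll go 7 mm, then feel for the slot's end wall.

play_rows --pt "1 0.0006 0.0022 0 0 0 0" --pt "1 0.0006 0.0023 0 0 0 0" --pt "1 0.0006 0.0022 0 0 0 0" --pt "1 0 0 0 0 0 0"

```text
time_s: 15.58
position: [0.5295, 0.1602, 0.2037]
tcp_rot: [[0.252, 0.968, 0.0], [0.968, -0.252, 0.0], [0.0, 0.0, -1.0]]
force: [0.3, 0.1, -3.3]
opening: 0.158
```

play_rows --pt "1 0.0001 0.0005 0 0 0 0" --pt "1 0.0001 0.0005 0 0 0 0"

```text
time_s: 15.82
position: [0.5296, 0.161, 0.2037]
tcp_rot: [[0.252, 0.968, -0.0], [0.968, -0.252, 0.0], [-0.0, -0.0, -1.0]]
force: [0.2, -0.1, -3.9]
opening: 0.16
```

play_rows --pt "1 0.0001 0.0004 0 0 0 0" --pt "1 0.0001 0.0004 0 0 0 0"

```text
time_s: 16.08
position: [0.5298, 0.1618, 0.2037]
tcp_rot: [[0.252, 0.968, -0.0], [0.968, -0.252, 0.0], [0.0, -0.0, -1.0]]
force: [-0.4, 0.9, -4.3]
opening: 0.155
```

play_rows --pt "1 0.0001 0.0004 0 0 0 0" --pt "1 0.0001 0.0004 0 0 0 0"

```text
time_s: 16.32
position: [0.53, 0.1626, 0.2036]
tcp_rot: [[0.252, 0.968, -0.0], [0.968, -0.252, -0.0], [-0.0, -0.0, -1.0]]
force: [0.1, -0.5, -4.1]
opening: 0.159
```

play_rows --pt "1 0.0001 0.0004 0 0 0 0" --pt "1 0.0001 0.0004 0 0 0 0"

```text
time_s: 16.58
position: [0.5302, 0.1634, 0.2037]
tcp_rot: [[0.252, 0.968, -0.0], [0.968, -0.252, 0.0], [0.0, -0.0, -1.0]]
force: [-0.7, 0.1, -4.4]
opening: 0.156
```

play_rows --pt "1 0.0001 0.0004 0 0 0 0" --pt "1 0.0001 0.0004 0 0 0 0"

```text
time_s: 16.82
position: [0.5304, 0.164, 0.2036]
tcp_rot: [[0.252, 0.968, -0.0], [0.968, -0.252, -0.0], [-0.0, -0.0, -1.0]]
force: [-0.2, -1.1, -3.7]
opening: 0.156
```

play_rows --pt "1 0.0001 0.0004 0 0 0 0" --pt "1 0 0.0002 0 0 0 0"

```text
time_s: 17.08
position: [0.5304, 0.1644, 0.2036]
tcp_rot: [[0.252, 0.968, -0.0], [0.968, -0.252, -0.001], [-0.001, -0.0, -1.0]]
force: [0.0, -1.8, -3.8]
opening: 0.157
```

End wall found (−1.8 N, onset at y≈0.1638). Back off about 1.5 mm to centre the notch, then lower. Pad contact should come at z≈0.189.

play_rows --pt "1 -0.0003 -0.0011 0 0 0 0" --pt "1 -0.0002 -0.0011 0 0 0 0" --pt "1 0 0 0 0 0 0"

```text
time_s: 17.45
position: [0.5301, 0.1627, 0.2037]
tcp_rot: [[0.252, 0.968, 0.0], [0.968, -0.252, 0.001], [0.001, 0.0, -1.0]]
force: [0.3, -0.1, -4.1]
opening: 0.158
```

play_rows --pt "1 0 0 -0.001 0 0 0" --pt "1 0 0 -0.001 0 0 0" --pt "1 0 0 -0.001 0 0 0" --pt "1 0 0 -0.001 0 0 0"

```text
time_s: 17.95
position: [0.53, 0.1626, 0.1996]
tcp_rot: [[0.252, 0.968, -0.0], [0.968, -0.252, 0.0], [0.0, -0.0, -1.0]]
force: [0.1, 0.0, -2.9]
opening: 0.159
```

play_rows --pt "1 0 0 -0.001 0 0 0" --pt "1 0 0 -0.001 0 0 0" --pt "1 0 0 -0.001 0 0 0"

```text
time_s: 18.32
position: [0.53, 0.1626, 0.1966]
tcp_rot: [[0.252, 0.968, -0.0], [0.968, -0.252, 0.0], [0.0, -0.0, -1.0]]
force: [-0.3, 0.2, -3.9]
opening: 0.153
```

play_rows --pt "1 0 0 -0.001 0 0 0" --pt "1 0 0 -0.001 0 0 0" --pt "1 0 0 -0.001 0 0 0" --pt "1 0 0 -0.001 0 0 0" --pt "1 0 0 -0.001 0 0 0"

```text
time_s: 18.95
position: [0.53, 0.1626, 0.1916]
tcp_rot: [[0.252, 0.968, 0.0], [0.968, -0.252, 0.0], [0.0, 0.0, -1.0]]
force: [0.2, -0.5, -3.6]
opening: 0.158
```

play_rows --pt "1 0 0 -0.0005 0 0 0" --pt "1 0 0 -0.0005 0 0 0"

```text
time_s: 19.2
position: [0.5301, 0.1626, 0.1906]
tcp_rot: [[0.252, 0.968, 0.0], [0.968, -0.252, 0.0], [0.0, 0.0, -1.0]]
force: [-0.1, 0.0, -3.9]
opening: 0.158
```

play_rows --pt "1 0 0 -0.0004 0 0 0" --pt "1 0 0 -0.0004 0 0 0"

```text
time_s: 19.45
position: [0.53, 0.1626, 0.1898]
tcp_rot: [[0.252, 0.968, 0.0], [0.968, -0.252, -0.0], [0.0, 0.0, -1.0]]
force: [-0.7, 0.6, -2.9]
opening: 0.157
```

play_rows --pt "1 0 0 -0.0003 0 0 0" --pt "1 0 0 -0.0002 0 0 0"

```text
time_s: 19.7
position: [0.53, 0.1626, 0.1894]
tcp_rot: [[0.252, 0.968, 0.0], [0.968, -0.252, -0.0], [-0.0, 0.0, -1.0]]
force: [-0.8, -0.0, -2.5]
opening: 0.157
```

play_rows --pt "1 0 0 -0.0002 0 0 0" --pt "1 0 0 0 0 0 0"

```text
time_s: 19.95
position: [0.5301, 0.1626, 0.1893]
tcp_rot: [[0.252, 0.968, 0.0], [0.968, -0.252, 0.0], [0.0, 0.0, -1.0]]
force: [-0.2, 0.3, -2.5]
opening: 0.16
```

play_rows --pt "1 0 0 -0.0002 0 0 0" --pt "1 0 0 0 0 0 0"

```text
time_s: 20.2
position: [0.5301, 0.1626, 0.1892]
tcp_rot: [[0.252, 0.968, 0.0], [0.968, -0.252, 0.0], [0.0, 0.0, -1.0]]
force: [-0.4, 0.4, -1.3]
opening: 0.155
```

play_rows --pt "1 0 0 -0.0003 0 0 0" --pt "1 0 0 -0.0002 0 0 0" --pt "1 0 0 0 0 0 0"

```text
time_s: 20.58
position: [0.5303, 0.1626, 0.189]
tcp_rot: [[0.252, 0.968, 0.001], [0.968, -0.252, 0.0], [0.0, 0.001, -1.0]]
force: [-1.3, -1.2, 3.8]
opening: 0.159
```

play_rows --pt "1 0 0 -0.0002 0 0 0" --pt "1 0 0 -0.0002 0 0 0" --pt "1 0 0 0 0 0 0"

```text
time_s: 20.95
position: [0.5304, 0.1627, 0.1889]
tcp_rot: [[0.252, 0.968, 0.001], [0.968, -0.252, 0.0], [0.0, 0.001, -1.0]]
force: [-1.9, -0.3, 5.8]
opening: 0.156
```

```bash
python3 -c "
from h import *
s=bot.read_state();print(s['position'],s['force'],s['moment'])"
```

```text
[0.5303854  0.16267967 0.18887632] [-1.87695394 -0.31230561  5.81438606] [-0.04035681  0.35209717 -0.00593602]
```

play_rows --pt "1 0 0 -0.0002 0 0 0" --pt "1 0 0 -0.0002 0 0 0" --pt "1 0 0 0 0 0 0"

```text
time_s: 21.32
position: [0.5305, 0.1627, 0.1888]
tcp_rot: [[0.252, 0.968, 0.001], [0.968, -0.252, 0.0], [0.001, 0.001, -1.0]]
force: [-2.1, -0.1, 7.4]
opening: 0.163
```

play_rows --pt "1 0 0 -0.0002 0 0 0" --pt "1 0 0 -0.0002 0 0 0" --pt "1 0 0 0 0 0 0"

```text
time_s: 21.7
position: [0.5306, 0.1627, 0.1888]
tcp_rot: [[0.252, 0.968, 0.002], [0.968, -0.252, 0.0], [0.001, 0.002, -1.0]]
force: [-2.5, 0.4, 9.5]
opening: 0.156
```

play_rows --pt "1 0 0 -0.0002 0 0 0" --pt "1 0 0 -0.0001 0 0 0" --pt "1 0 0 0 0 0 0" --pt "1 0 0 0 0 0 0"

```text
time_s: 22.2
position: [0.5306, 0.1628, 0.1887]
tcp_rot: [[0.252, 0.968, 0.002], [0.968, -0.252, 0.0], [0.001, 0.002, -1.0]]
force: [-3.2, -0.4, 10.6]
opening: 0.154
```

play_rows --pt "1 0 0 0 0 0 0" --pt "1 0 0 0 0 0 0" --pt "1 0 0 0 0 0 0" --pt "1 0 0 0 0 0 0"

```text
time_s: 22.7
position: [0.5306, 0.1627, 0.1887]
tcp_rot: [[0.252, 0.968, 0.002], [0.968, -0.252, 0.0], [0.001, 0.002, -1.0]]
force: [-2.2, 0.5, 10.7]
opening: 0.157
```

play_rows --pt "1 0 0 0 0 0 0" --pt "1 0 0 0 0 0 0" --pt "1 0 0 0 0 0 0" --pt "1 0 0 0 0 0 0"

```text
time_s: 23.2
position: [0.5306, 0.1627, 0.1887]
tcp_rot: [[0.252, 0.968, 0.002], [0.968, -0.252, 0.0], [0.001, 0.002, -1.0]]
force: [-3.2, 0.3, 11.0]
opening: 0.156
```

Steady contact of about 14.8 N held over 1 s. Unload, then release.

play_rows --pt "1 0 0 0.0007 0 0 0" --pt "1 0 0 0.0007 0 0 0" --pt "1 0 0 0.0004 0 0 0" --pt "1 0 0 0 0 0 0" --pt "1 0 0 0 0 0 0"

```text
time_s: 23.82
position: [0.5303, 0.1626, 0.1889]
tcp_rot: [[0.252, 0.968, 0.001], [0.968, -0.252, 0.0], [0.0, 0.0, -1.0]]
force: [-1.2, 0.2, 4.5]
opening: 0.156
```

play_rows --pt "1 0 0 0.0003 0 0 0" --pt "1 0 0 0.0003 0 0 0" --pt "1 0 0 0 0 0 0"

```text
time_s: 24.2
position: [0.5301, 0.1626, 0.1891]
tcp_rot: [[0.252, 0.968, 0.0], [0.968, -0.252, 0.0], [0.0, 0.0, -1.0]]
force: [0.1, -0.3, 1.7]
opening: 0.155
```

play_rows --pt "1 0 0 0.0002 0 0 0" --pt "1 0 0 0.0001 0 0 0" --pt "1 0 0 0 0 0 0"

```text
time_s: 24.58
position: [0.5299, 0.1625, 0.1893]
tcp_rot: [[0.252, 0.968, -0.0], [0.968, -0.252, -0.0], [-0.0, -0.0, -1.0]]
force: [0.4, 0.5, -0.9]
opening: 0.158
```

play_rows --pt "0.8 0 0 0 0 0 0" --pt "0.8 0 0 0 0 0 0" --pt "0.7 0 0 0 0 0 0" --pt "0.6 0 0 0 0 0 0" --pt "0.5 0 0 0 0 0 0" --pt "0.5 0 0 0 0 0 0" --pt "0.5 0 0 0 0 0 0"

```text
time_s: 25.45
position: [0.53, 0.1626, 0.1896]
tcp_rot: [[0.252, 0.968, -0.0], [0.968, -0.252, -0.0], [-0.0, -0.0, -1.0]]
force: [0.3, -0.1, 0.1]
opening: 0.494
```

```bash
python3 - <<'E'
from h import *
s=bot.read_state();im=bot.capture("wrist");print(s['opening'],s['force'],s['time_s'])
cv2.imwrite("pics/w8.png",im)
a=im[160:460,220:420]
b=bot.capture("scene");cv2.imwrite("pics/s8.png",b)
z=lambda a:(255*(cv2.resize(a,(400,600),interpolation=cv2.INTER_CUBIC)/255.)**.5).astype(np.uint8)
cv2.imwrite("pics/z8.png",np.hstack([z(a),z(b[190:340,320:420])]))
E
```

```text
0.49352056397239313 [ 0.33126731 -0.10095815  0.10765295] 25.45
```

View pics/z8.png

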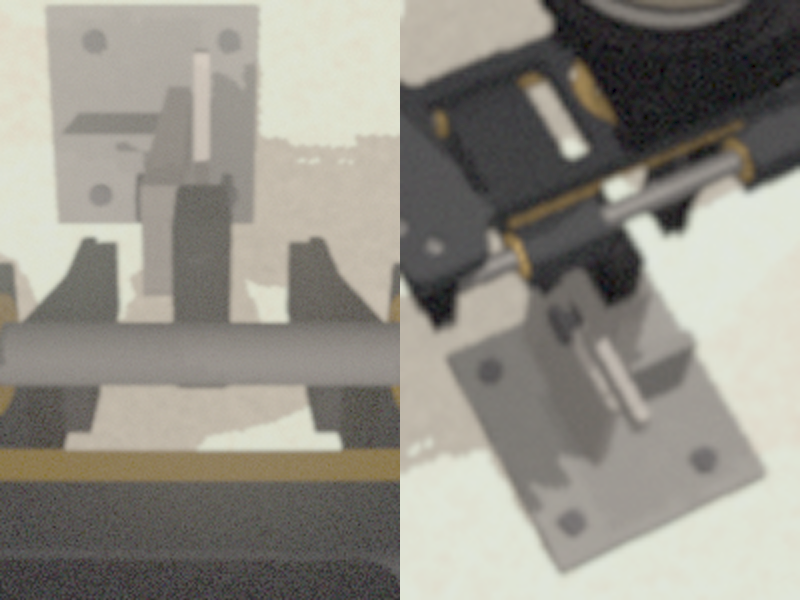

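The plate hangs free and upright on the stud (head visible in front at (565,320)), with the fingers clear on both sides. Retreat straight up.

play_rows --pt "0.5 0 0 0.01 0 0 0" --pt "0.5 0 0 0.02 0 0 0" --pt "0.5 0 0 0.03 0 0 0" --pt "0.5 0 0 0.04 0 0 0" --pt "0.5 0 0 0.04 0 0 0" --pt "0.5 -0.03 -0.04 0 0 0 0" --pt "0.5 -0.03 -0.04 0 0 0 0" --pt "0.5 0 -0.04 0 0 0 0" --pt "0.5 0 -0.04 0 0 0 0" --pt "0.5 0 0 0 0 0 0" --pt "0.5 0 0 0 0 0 0" --pt "0.5 0 0 0 0 0 0"

```text
time_s: 27.05
position: [0.4699, 0.0035, 0.3298]
tcp_rot: [[0.251, 0.968, 0.0], [0.968, -0.251, 0.0], [0.0, 0.0, -1.0]]
force: [0.2, -0.7, 0.4]
opening: 0.496
```

```bash
python3 - <<'E'
from h import *
b=bot.capture("scene");t=bot.capture("top")
z=lambda a:(255*(cv2.resize(a,(400,600),interpolation=cv2.INTER_CUBIC)/255.)**.6).astype(np.uint8)
cv2.imwrite("pics/z9.png",np.hstack([z(b[190:340,320:420]),z(t[195:345,240:340])]))
s=bot.read_state();print(s['time_s'],s['position'],s['force'])
E
```

```text
27.15 [0.4699375  0.00355125 0.32967753] [-0.02637838  1.12716926 -0.01213511]
```

View pics/z9.png

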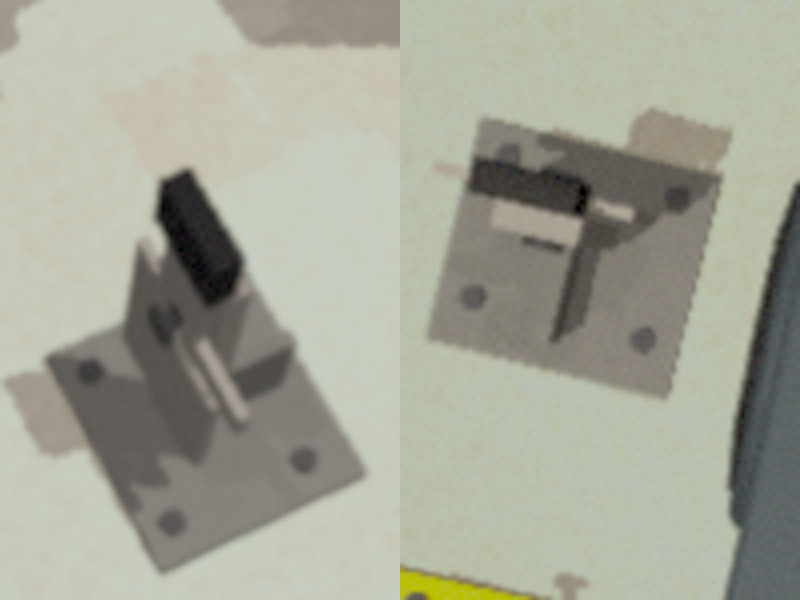

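The plate hangs upright behind the head, parallel to the post, and the arm is clear of it. Handing in.

```bash
python3 -c "
from rig import bot
print(bot.hand_in())"
```

```text
the job is handed in; nothing more can be done
None
```

The slotted plate is hanging free and upright on the stud of the grey post, behind the head, and the job was handed in at about 27 s of the 56 s.

- **Finding the stud:** I lowered the nose onto it and felt contact at about 4 N, with the tool tip at z ≈ 0.201 m. That puts the stud's axis at about 136 mm, roughly 14 mm below mid-range. Triangulating from two camera views gave about 134 mm.
- **Hanging it:** I slid the slot in until the end wall touched (about 2 N), backed off about 1.5 mm and let it down. The pad met the stud at z ≈ 0.1893 m, within 0.3 mm of where it should.
- **Bedding it:** I pushed down so the post carried about 14.8 N in all, and held it for 1 s. About 4 N of that is the plate's own weight, so the hand's share was about 11 N. No force reading came near 20 N on the post.
- **Last checks:** After release the tool force was about zero. The last scene and top pictures show the plate upright in the gap with the gripper well clear. I did not touch the plain plate, crank handle, archive box or the coloured posts.
- **Disagreements:**
  - The end wall came about 1.2 mm later than the pictures suggested, and I went by the feel.
  - While positioning the plate over the stud, the arm ended about 2 mm off sideways. I corrected that from the picture before lowering it.
  - Under the full push there was also a sideways force of about 3 N, which went away when I unloaded.

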